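# Fill the jar with resin lumps through the jam funnel

## Robot

A 7-joint arm with a two-finger parallel gripper is mounted at the origin on the work surface. World frame = base frame: x ahead of the robot, y to its left, z up, the work surface at z = 0. Lengths are in m, angles in degrees, forces in N, time in s.
With the tool pointing down it reaches from about 0.425 to 0.8 m from the base axis. Payload 8.3 kg.
Tool frame: the origin (TCP) lies between the finger pads; the fingertips stand 11 mm ahead of it and the grasp point (between the pads) lies 8 mm behind it (manip.finger_overhang is the distance from the TCP to the fingertips, in m); z points along the fingers, y is the direction in which the jaws open and shut (so a half turn about z gives the same grasp; the last joint's range is limited). The gripper opens to 85 mm and grips with 20 to 120 N. Pads are 22 mm wide; open, the fingers measure 114 mm over their backs; the gripper's body (76 mm by 85 mm) begins 54 mm behind the grasp point. The pads swing forward as they close: fully open they stand 13 mm farther back than shut.
Start: joints at [-73.906, 21.967, 0.94, 78.501, -0.361, 79.538, -2.664], TCP at [0.211, 0.588, 0.242] pointing down, gripper open.
Joint ranges: [-169.22, 169.22], [-14.56, 117.87], [-87.37, 89.26], [10.42, 133.3], [-82.24, 262.24], [0.94, 117.77], [-172.7, 172.7]. Speed limits (degrees/s): [136.94, 136.94, 172.46, 172.46, 180, 180, 180].

## Interface

Orientations are given as [roll, pitch, yaw] about the fixed x, y, z axes, in that order (R = Rz(yaw) Ry(pitch) Rx(roll)).
In Python, from station import manip, optics gives the robot as it stands. The module is installed in compiled form; this text tells all that it offers.
- The arm moves only by the shell command python3 -m crank 'ROWS' [OPENING] [FORCE]. ROWS is text: rows parted by semicolons, each of 6 numbers parted by spaces: the shift along the tool's x, y, z in cm, then the turn, a rotation vector about the tool's x, y, z in degrees. In form: x y z ax ay az; .... A call has 1 to 20 rows; each row is the pose to reach, as a shift and turn from the pose commanded when the call began, along the tool's axes at that moment; what a row does not reach only later rows make up. A row lasts 1/8 s, in which the tool goes at most 62.5 mm and 10.7 degrees, less where a joint would pass 70% of its speed; a pose out of reach is approached as far as the arm can. A call with a gripper value outside its range is refused whole. OPENING is the finger opening in cm, from 0 to 8.54, set as the call begins (- or left out, the last holds). The fingers move at their own pace and stop on an object; FORCE is the grip in N (left out, the last holds). Time passes only in rows, so rows that repeat a pose let the fingers close. It gives the time, the measured TCP pose, the force and the opening at its end, in the units of the state.
- manip.get_obs(): the state, without advancing time (a new reading comes with each control period).
- optics.capture(name): name is "scene" or "top" or "wrist"; returns a dict with "image" (400x640x3 uint8, red, green, blue), "z_map" (400x640 float32, m along the optical axis (not along the pixel's ray), 0 where there is no reading), "fx", "fy", "cx", "cy" (pixels), "dist" ([k1, k2, p1, p2, k3] as OpenCV has them; the pictures are not rectified), "T" (4x4, takes a point from camera to world coordinates). Camera axes: x right, y up, looking along -z (the intrinsics and any distortion apply to the point x, -y, -z); pixel columns grow to the right and rows downward; lengths in m; the calibration is good to about 2 mm. A picture is of the moment at which its call begins.
- manip.finish_job(): hands the job in, once; it reports no verdict.
The state is a dict: "clock": time; "joint_positions": joint angles; "qd": joint speeds; "effort": joint torques, N m; "ee_pos": TCP position; "orientation": TCP orientation; "wrist_force": force on the tool from outside, world axes, zero at the start; "wrist_torque": the same for the moment, N m; "grip_width": finger opening in m.
Only numpy, scipy, OpenCV 4.12 (cv2) and the standard library are available. Lean on these libraries where they do the work, as an engineer would, in place of code of your own. Each camera call takes 0.05 s, during which the arm holds its last target. There are 200 camera calls.

## Task

Set the jam funnel in the mouth of the glass jar and let go of it, then take the scoop by its handle and pour all six resin lumps through the funnel so that they end up inside the jar. Lower the empty scoop flat onto the table (do not drop it), leaving the funnel in the jar and the jar standing upright; do not disturb the mug, the drinking glass or the egg tray.

Things in the scene. Friction and masses are not known exactly. Their poses are not given: they have to be found in the camera images.
- jar: open empty glass preserving jar, loose, 0.4 kg, 125 mm tall, 94 mm across the body; shoulder from 90 to 107 mm up, then a straight neck of 78 mm outer and 70 mm inner diameter; wall 4 mm, inner floor 6 mm up. Origin: centre of the underside, z up
- funnel: steel jam funnel standing on its spout, loose, 0.12 kg, 90 mm tall. Spout: lowest 30 mm, 60 mm outer, 53 mm bore; then a cone to 134 mm across at the rim; wall 3 mm. Origin: on the axis at the spout's lower end; z up, +x towards its handle. Set in the jar's mouth the cone rests on the jar's rim: its origin is then about 87 mm above the jar's, its rim 177 mm above the table
- scoop: aluminium scoop lying flat, 0.17 kg, holding six resin lumps. Tray 110 mm long (x), 70 mm wide (y), floor 4 mm, side walls 3 mm thick, 50 mm high (34 mm over the front 40 mm), back wall at +x; the front (-x) is open, without a lip. Origin: centre of the tray's underside; z up, -x towards the open front
- scoop_lip (a point): middle of the scoop's open front (pouring) edge, on its floor, 55 mm from the scoop's origin along its -x, 4 mm up; axes as the scoop's
- scoop_grip (a point): centre of the scoop's straight wooden handle, 100 mm from the scoop's origin along its +x and 44 mm up. The handle runs along x from the back wall, 55 to 140 mm from the origin, 18 mm wide, 16 mm high; axes as the scoop's
- lump0: a roughly cubic lump of pale amber resin, 21 x 20 x 19 mm, 12 g; origin at its centre
- lump1: a rounded, faceted lump of pale amber resin, 23 mm across and 21 mm high, 12 g; origin at its centre
- lump2: a rounded, faceted lump of pale amber resin, 23 mm across and 21 mm high, 12 g; origin at its centre
- lump3: a roughly cubic lump of pale amber resin, 21 x 20 x 19 mm, 12 g; origin at its centre
- lump4: a roughly cubic lump of pale amber resin, 21 x 20 x 19 mm, 12 g; origin at its centre
- lump5: a rounded, faceted lump of pale amber resin, 23 mm across and 21 mm high, 12 g; origin at its centre
- mug: white china mug, 82 mm across, 95 mm tall, bystander; origin: centre of the underside
- tumbler: drinking glass, 66 mm across, 110 mm tall, bystander; origin: centre of the underside
- eggs: egg tray 110 x 160 mm with six eggs, about 61 mm tall, bystander; origin: centre of the underside
- funnel_grip (a point): centre of the funnel's bar handle, 97 mm from the axis along its +x and 84 mm up. The bar juts out radially at rim height, from 64 to 120 mm from the axis, 14 mm wide (y), 12 mm high; axes as the funnel's

How it is judged:
By the outcome, as a careful person would: the job done as asked, in the order asked, and still so for the second after the job is handed in, with the robot touching nothing.
It also fails if it takes over 67 s, if anything falls off the work surface, if the arm or the gripper's body presses on something with over 40 N, if the wrist force passes 120 N, or if a joint passes its speed limit or range.

## Working session

There is one attempt and no reset: what is moved stays moved. The work goes in short steps, Python scripts to look and compute and a shell command to move; the robot and the scene stay as the last step left them, time stands still between calls to the robot, and variables do not carry over. Pictures are saved under pics/ and viewed, about 8 in all and at most 12, crops included, and the job is handed in when it is done.

```bash
mkdir -p pics; cat > h.py <<'E'
import numpy as np, cv2
from station import manip, optics
from scipy.spatial.transform import Rotation as R
def shot(n):
    c=optics.capture(n); return c
def cloud(c):
    z=c["z_map"]; h,w=z.shape
    u,v=np.meshgrid(np.arange(w),np.arange(h))
    K=np.array([[c["fx"],0,c["cx"]],[0,c["fy"],c["cy"]],[0,0,1.]])
    p=cv2.undistortPoints(np.stack([u,v],-1).reshape(-1,1,2).astype(float),K,np.array(c["dist"],float)).reshape(h,w,2)
    P=np.stack([p[...,0]*z,-p[...,1]*z,-z],-1)
    T=np.array(c["T"]); W=P@T[:3,:3].T+T[:3,3]; W[z==0]=np.nan
    return W
def proj(c,X):
    T=np.array(c["T"]); p=(np.atleast_2d(X)-T[:3,3])@T[:3,:3]; p=p*[1,-1,-1]
    K=np.array([[c["fx"],0,c["cx"]],[0,c["fy"],c["cy"]],[0,0,1.]])
    return cv2.projectPoints(p,np.zeros(3),np.zeros(3),K,np.array(c["dist"],float))[0][:,0]
def save(c,f): cv2.imwrite(f,cv2.cvtColor(c["image"],cv2.COLOR_RGB2BGR))
def tool():
    o=manip.get_obs(); return np.array(o["ee_pos"]),R.from_euler('xyz',o["orientation"],degrees=True)
def rel(p,r):
    "row from current tool pose to target pose p, rotation r"
    p0,r0=tool(); return np.round(r0.inv().apply(np.array(p)-p0)*100,2),np.round((r0.inv()*r).as_rotvec(degrees=True),1)
E
python3 - <<'E'
from h import *
a=shot("top");b=shot("scene")
np.savez("s0.npz",top=cloud(a),scene=cloud(b),ti=a["image"],si=b["image"])
im=np.vstack([a["image"],b["image"]]);im=cv2.resize(im[...,::-1],(480,600)) if 0 else im[...,::-1]
cv2.imwrite("pics/top.png",a["image"][...,::-1]);cv2.imwrite("pics/scene.png",b["image"][...,::-1])
print(manip.get_obs()); print(a["T"],b["T"])
E
```

```text
{'clock': 0.1, 'joint_positions': array([-73.90511996,  22.01230043,   0.93966198,  78.55670104,
        -0.36256616,  79.53789311,  -2.66149527]), 'qd': array([ 0.06057296, -0.11893933, -0.0524953 , -0.22300833, -0.03734774,
        0.0329531 ,  0.05171061]), 'effort': array([ 3.59525671e-03, -6.29139018e+01,  8.47954843e-01, -3.72760534e+01,
        1.69011718e-02,  1.02829913e-02, -6.02020509e-05]), 'ee_pos': array([0.21049154, 0.58801561, 0.24134757]), 'orientation': array([-1.79895900e+02,  5.93180042e-04,  1.60305970e+02]), 'wrist_force': array([-0.22134783,  0.76834383, -0.27373393]), 'wrist_torque': array([-0.00760937,  0.02423152, -0.02693649]), 'grip_width': 0.08542974098700655}
[[ 0.12380068  0.97085672 -0.20520873  0.45316926]
 [-0.99229269  0.12000817 -0.03087478  0.00604252]
 [-0.00534826  0.20744944  0.97823112  0.88238904]
 [ 0.          0.          0.          1.        ]] [[ 0.55398251 -0.62920284  0.5451671   1.1863544 ]
 [ 0.83233141  0.40434551 -0.37911624 -0.38317909]
 [ 0.01810514  0.66378347  0.74770563  0.88511023]
 [ 0.          0.          0.          1.        ]]
```

View pics/top.png

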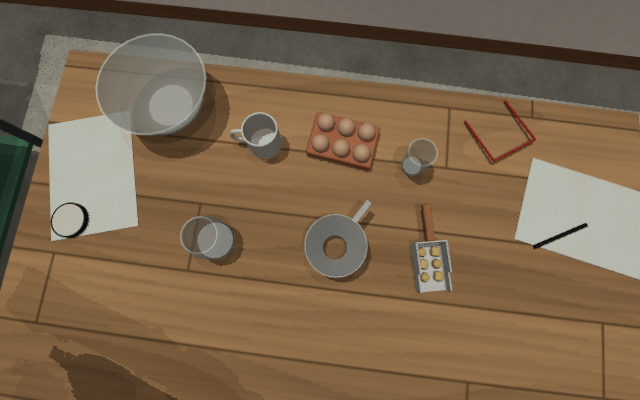

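View pics/scene.png

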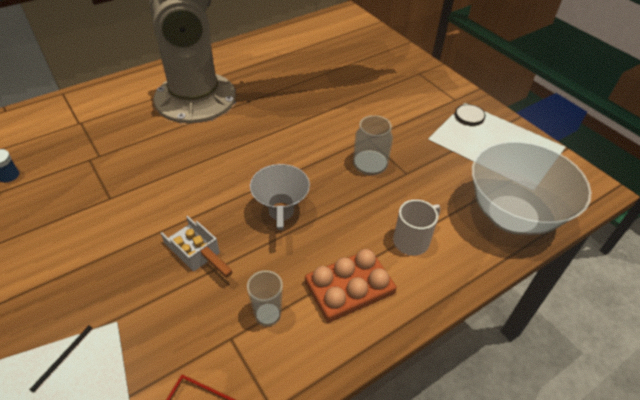

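Top: jar mouth at about (200,236) with base (216,241), funnel (336,246) with handle to (365,206), and scoop tray (432,265) with handle up to (427,206). Mug is at (260,133), eggs at (343,140) and tumbler at (420,157).

```bash
cat >> h.py <<'E'
def onplane(c,uv,h):
    K=np.array([[c["fx"],0,c["cx"]],[0,c["fy"],c["cy"]],[0,0,1.]])
    p=cv2.undistortPoints(np.array(uv,float).reshape(-1,1,2),K,np.array(c["dist"],float))[:,0]
    T=np.array(c["T"]); d=np.c_[p[:,0],-p[:,1],-np.ones(len(p))]@T[:3,:3].T
    return T[:3,3]+d*((h-T[2,3])/d[:,2])[:,None]
def circ(P):
    A=np.c_[2*P[:,:2],np.ones(len(P))]; s=np.linalg.lstsq(A,(P[:,:2]**2).sum(1),rcond=None)[0]
    return s[:2],np.sqrt(s[2]+s[0]**2+s[1]**2)
E
python3 - <<'E'
from h import *
a=shot("top");b=shot("scene");W=cloud(a);V=cloud(b)
def st(n,u0,u1,v0,v1,lo,hi):
    P=W[v0:v1,u0:u1].reshape(-1,3);P=P[(P[:,2]>lo)&(P[:,2]<hi)]
    print(n,len(P), P.min(0).round(3) if len(P) else '',P.max(0).round(3) if len(P) else '',P.mean(0).round(4) if len(P) else '');return P
P=st('funnelrim',300,375,210,282,.082,.1)
st('fhandle',350,378,196,222,.07,.1)
st('jar',175,240,210,270,.02,.2)
st('mug',225,285,105,165,.02,.2); st('tumb',395,445,130,185,.02,.2); st('eggs',300,385,105,175,.02,.2)
st('bowl',90,215,30,140,.02,.3)
H=st('shandle',418,440,200,242,.025,.08)
if len(H):
    c=H[:,:2].mean(0);w=np.linalg.svd(H[:,:2]-c)[2][0] if len(H)<5000 else 0;print(c,w,np.degrees(np.arctan2(w[1],w[0])))
print('jarpix z top', np.nanpercentile(W[215:265,180:235,2],[1,50,99]))
G=lambda im,x0,x1,y0,y1,s: cv2.resize(im[y0:y1,x0:x1],None,fx=s,fy=s,interpolation=cv2.INTER_CUBIC)
A=G(a["image"],170,470,190,300,2.6)
B=G(b["image"],150,410,100,290,2.6); B=B[:, :780]; A=A[:, :780]
w=min(A.shape[1],B.shape[1],676)
cv2.imwrite("pics/c1.png",A[...,::-1]);cv2.imwrite("pics/c2.png",B[...,::-1]);print(A.shape,B.shape)
E
```

```text
funnelrim 796 [ 0.448 -0.081  0.082] [0.596 0.051 0.094] [ 0.5227 -0.0201  0.0879]
fhandle 178 [ 0.569 -0.08   0.082] [ 0.618 -0.038  0.094] [ 0.5918 -0.0601  0.09  ]
jar 1452 [0.451 0.218 0.02 ] [0.544 0.309 0.129] [0.4961 0.2602 0.0852]
mug 1111 [0.708 0.145 0.02 ] [0.79  0.261 0.099] [0.7493 0.192  0.0647]
tumb 876 [ 0.702 -0.21   0.02 ] [ 0.767 -0.145  0.114] [ 0.7371 -0.1793  0.0758]
eggs 2878 [ 0.71  -0.089  0.02 ] [0.835 0.081 0.064] [ 0.766  -0.0048  0.042 ]
bowl 6939 [0.695 0.316 0.02 ] [0.945 0.566 0.124] [0.8467 0.4756 0.0754]
shandle 360 [ 0.55  -0.242  0.039] [ 0.638 -0.199  0.056] [ 0.5915 -0.2154  0.0512]
[ 0.59149301 -0.21541934] [-0.9767399  -0.21442751] -167.61805700050817
jarpix z top [-0.00235659  0.02940937  0.12662   ]
(286, 780, 3) (494, 676, 3)
```

View pics/c1.png

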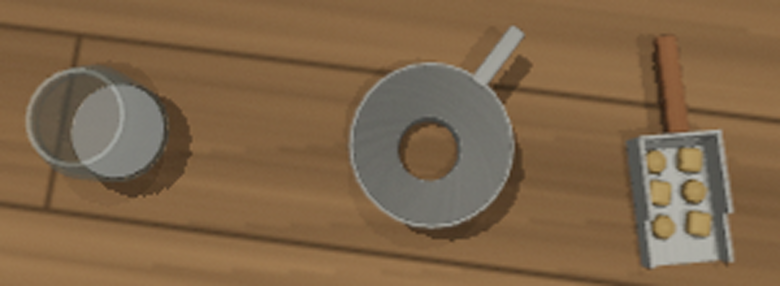

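Crop: funnel, jar and scoop all match the first picture, and the depth reads on the glass. Next I fit the circles and lines.

```bash
python3 - <<'E'
from h import *
from scipy.optimize import least_squares
for n in ("top","scene"):
    c=shot(n);W=cloud(c).reshape(-1,3);W=W[~np.isnan(W[:,0])]
    def near(x,y,r,lo,hi): return W[(np.hypot(W[:,0]-x,W[:,1]-y)<r)&(W[:,2]>lo)&(W[:,2]<hi)]
    F=near(.517,-.015,.075,.084,.1)
    for k in range(3):
        f=least_squares(lambda s:np.hypot(F[:,0]-s[0],F[:,1]-s[1])-s[2],[.517,-.015,.067],loss='soft_l1',f_scale=.002).x
    print(n,'funnel',f.round(4))
    H=W[(np.hypot(W[:,0]-f[0],W[:,1]-f[1])>.074)&(np.hypot(W[:,0]-f[0],W[:,1]-f[1])<.125)&(W[:,2]>.075)&(W[:,2]<.1)&(W[:,0]<.68)&(W[:,0]>f[0])&(W[:,1]<.04)]
    d=H.mean(0)[:2]-f[:2];print(' fh',len(H),H.mean(0).round(4),np.degrees(np.arctan2(d[1],d[0])), np.hypot(H[:,0]-f[0],H[:,1]-f[1]).max())
    J=near(.495,.262,.06,.112,.135)
    f=least_squares(lambda s:np.hypot(J[:,0]-s[0],J[:,1]-s[1])-s[2],[.495,.262,.037],loss='soft_l1',f_scale=.002).x
    print(' jar',len(J),f.round(4)); J=near(.495,.262,.06,.02,.085)
    f=least_squares(lambda s:np.hypot(J[:,0]-s[0],J[:,1]-s[1])-s[2],[.495,.262,.047],loss='soft_l1',f_scale=.002).x
    print(' jarbody',len(J),f.round(4))
    S=W[(W[:,0]>.54)&(W[:,0]<.66)&(W[:,1]<-.19)&(W[:,1]>-.245)&(W[:,2]>.046)&(W[:,2]<.06)]
    # handle & tray points
    q=W[(W[:,0]>.4)&(W[:,0]<.66)&(W[:,1]<-.15)&(W[:,1]>-.27)&(W[:,2]>.03)&(W[:,2]<.07)]
    hs=q[(q[:,0]>.555)]; l=cv2.fitLine(hs[:,:2].astype(np.float32),cv2.DIST_HUBER,0,.001,.001).ravel()
    print(' sh',len(hs),hs.min(0).round(3),hs.max(0).round(3),hs.mean(0).round(4),l.round(4),np.degrees(np.arctan2(l[1],l[0])))
    t=q[q[:,0]<.547]; r=cv2.minAreaRect(t[:,:2].astype(np.float32)); print(' tray',r)
E
```

```text
top funnel [ 0.5145 -0.0148  0.0634]
 fh 134 [ 0.5973 -0.0641  0.0903] -30.762225823901318 0.11952952277414779
 jar 371 [0.4973 0.2639 0.037 ]
 jarbody 626 [0.4971 0.2629 0.0446]
 sh 346 [ 0.555 -0.257  0.038] [ 0.636 -0.2    0.057] [ 0.5932 -0.2158  0.0512] [ 0.965   0.2623  0.5967 -0.2145] 15.205733
 tray ((0.49844878911972046, -0.23491698503494263), (0.10818469524383545, 0.07014617323875427), 10.986393928527832)
scene funnel [ 0.5162 -0.0164  0.0641]
 fh 133 [ 0.6021 -0.0669  0.0877] -30.471650732742354 0.12106426172558175
 jar 321 [0.4991 0.2622 0.0368]
 jarbody 845 [0.4992 0.2625 0.0449]
 sh 450 [ 0.555 -0.261  0.03 ] [ 0.639 -0.201  0.054] [ 0.5925 -0.223   0.048 ] [ 0.9451  0.3268  0.5995 -0.2197] 19.074524
 tray ((0.500434935092926, -0.23634973168373108), (0.10804163664579391, 0.07063379138708115), 11.271259307861328)
```

View pics/c2.png

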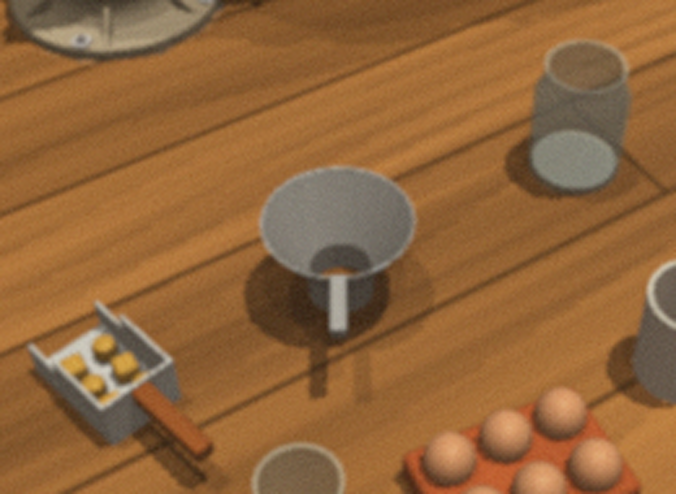

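```bash
python3 - <<'E'
from h import *
r=R.from_euler('xyz',[180,0,149.4],degrees=True)
print(rel([.5988,-.065,.17],r)); print(rel([.5988,-.065,.077],r))
E
```

```text
(array([-58.57, -48.42,   7.23]), array([-0. ,  0. , 10.9]))
(array([-58.57, -48.41,  16.53]), array([-0. ,  0. , 10.9]))
```

```bash
python3 -m crank '-6 -5 0 0 0 1; -12 -10 1 0 0 3; -18 -15 2 0 0 5; -24 -20 3 0 0 7; -30 -25 4 0 0 9; -36 -30 5 0 0 10.9; -42 -35 6 0 0 10.9; -48 -40 7 0 0 10.9; -54 -45 7.2 0 0 10.9; -57 -47 7.2 0 0 10.9; -58.6 -48.4 7.2 0 0 10.9; -58.6 -48.4 7.2 0 0 10.9; -58.6 -48.4 7.2 0 0 10.9;  -58.6 -48.4 7.2 0 0 10.9' 5; python3 - <<'E'
from h import *
r=R.from_euler('xyz',[180,0,149.4],degrees=True)
print(rel([.5988,-.065,.077],r),tool()[0])
c=shot("wrist");W=cloud(c);save(c,"pics/w1.png")
m=(W[...,2]>.075)&(W[...,2]<.1)&(abs(W[...,0]-.6)<.06)&(abs(W[...,1]+.065)<.06)
H=W[m];f=np.array([.5153,-.0156]);d=np.hypot(*(H[:,:2]-f).T);H=H[(d>.074)];print(len(H),H.mean(0) if len(H) else 0,d.max())
if len(H): print(cv2.fitLine(H[:,:2].astype(np.float32),cv2.DIST_HUBER,0,.001,.001).ravel())
E
```

```text
clock: 2.05
ee_pos: [0.5991, -0.0656, 0.1699]
orientation: [-180.0, -0.0, 149.3]
wrist_force: [0.1, 0.6, 0.6]
grip_width: 0.0501
(array([0.05, 0.04, 9.29]), array([-0. , -0. , -0.1])) [ 0.59914939 -0.06555057  0.16985132]
1104 [ 0.59705445 -0.06336833  0.09019   ] 0.11722275385753564
[ 0.8669122  -0.49846086  0.5970545  -0.06336834]
```

View pics/w1.png

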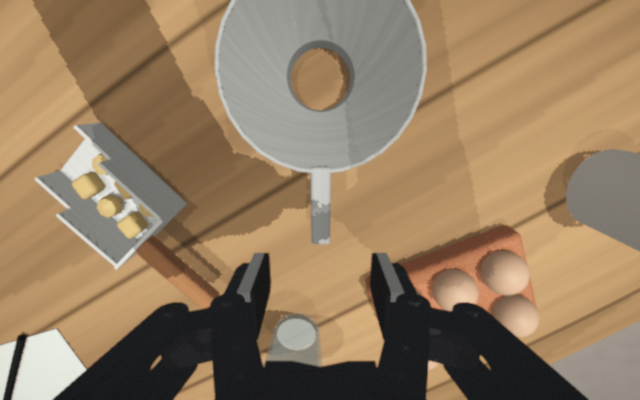

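The handle (320,205) is centred between the fingers (269..372). I descend and grip.

```bash
python3 -m crank '0 .1 2 0 0 0; 0 .1 5 0 0 0; 0 .1 8 0 0 0; 0 .1 9.3 0 0 0; 0 .1 9.3 0 0 0' && python3 -m crank '0 0 0 0 0 0; 0 0 0 0 0 0; 0 0 0 0 0 0; 0 0 0 0 0 0; 0 0 0 0 0 0' 0 90 && python3 -m crank '0 0 -1 0 0 0; 0 0 -3 0 0 0; 0 0 -6 0 0 0; 0 0 -9 0 0 0; 0 0 -12 0 0 0; 0 0 -14 0 0 0; 0 0 -15 0 0 0; 0 0 -15 0 0 0; 0 0 -15 0 0 0' ; python3 - <<'E'
from h import *
from scipy.optimize import least_squares
for n in ("top","scene"):
    c=shot(n);W=cloud(c);p,r=tool()
    x=r.as_matrix()[:,0]; g=p+x*.097
    Q=W.reshape(-1,3);Q=Q[np.isfinite(Q[:,0])]
    F=Q[(np.hypot(Q[:,0]-g[0],Q[:,1]-g[1])<.075)&(Q[:,2]>.22)&(Q[:,2]<.26)]
    f=least_squares(lambda s:np.hypot(F[:,0]-s[0],F[:,1]-s[1])-s[2],[g[0],g[1],.067],loss='soft_l1',f_scale=.002).x
    A=np.c_[F[:,:2]-f[:2],np.ones(len(F))];k=np.linalg.lstsq(A,F[:,2],rcond=None)[0]
    print(n,len(F),'f',f.round(4),'tcp',p.round(4),'plane',k.round(3), F[:,2].min(),F[:,2].max())
    save(c,f"pics/l_{n}.png")
E
```

```text
clock: 2.72
ee_pos: [0.5992, -0.0623, 0.077]
orientation: [-180.0, -0.1, 149.5]
wrist_force: [0.2, 0.2, 0.8]
grip_width: 0.0497
clock: 3.35
ee_pos: [0.6007, -0.0642, 0.0782]
orientation: [179.9, 0.1, 149.4]
wrist_force: [2.2, -1.3, 5.3]
grip_width: 0.012
clock: 4.47
ee_pos: [0.5992, -0.0637, 0.2261]
orientation: [-179.9, -0.1, 149.4]
wrist_force: [-0.0, 1.4, -1.6]
grip_width: 0.0122
top 609 f [ 0.5132 -0.0157  0.0621] tcp [ 0.5991 -0.0637  0.226 ] plane [0.027 0.123 0.224] 0.22000641868357962 0.23973470009950693
scene 230 f [ 0.5176 -0.0171  0.0634] tcp [ 0.5992 -0.0638  0.2262] plane [ 0.031 -0.03   0.232] 0.22041262221415958 0.23886053805598506
```

```bash
python3 - <<'E'
from h import *
c=shot("wrist");b=shot("scene")
B=cv2.resize(b["image"][60:310,150:470],(640,500))
cv2.imwrite("pics/g.png",np.hstack([cv2.resize(c["image"],(400,250)),cv2.resize(b["image"][80:280,170:490],(400,250))])[...,::-1])
W=cloud(c); Z=W[...,2]
p,r=tool();Q=W.reshape(-1,3);i=np.isfinite(Q[:,0])&(Q[:,2]>.15);L=r.inv().apply(Q[i]-p)
f=L[(L[:,0]>.02)&(L[:,0]<.18)]
for a,bb in((.02,.035),(.035,.06),(.06,.09),(.09,.13)):
    q=f[(f[:,0]>a)&(f[:,0]<bb)];print(a,len(q),q.min(0).round(4) if len(q) else'',q.max(0).round(4) if len(q) else '')
E
```

```text
0.02 1224 [ 0.02   -0.0187 -0.0832] [ 0.035   0.0194 -0.0086]
0.035 13919 [ 0.035  -0.0529 -0.0128] [0.06   0.0527 0.0298]
0.06 20778 [ 0.06   -0.0658 -0.013 ] [0.09   0.0653 0.0765]
0.09 25004 [ 0.09   -0.0675 -0.0128] [0.1291 0.067  0.0766]
```

View pics/g.png

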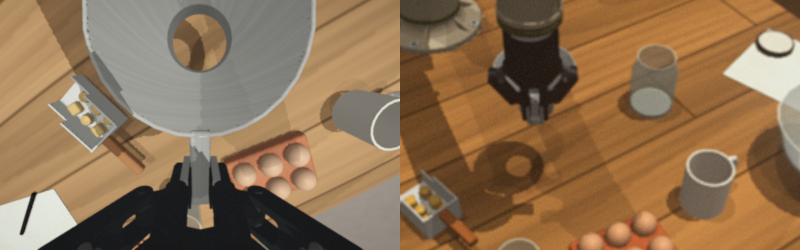

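The left half of the picture shows the handle held squarely between the pads with the funnel level. Now I find the funnel axis in the tool frame and the target.

```bash
python3 - <<'E'
from h import *
from scipy.optimize import least_squares
for n in ("wrist",):
    c=shot(n);W=cloud(c);p,r=tool();Q=W.reshape(-1,3);i=np.isfinite(Q[:,0])&(Q[:,2]>.15);L=r.inv().apply(Q[i]-p)
    F=L[(L[:,2]<-.009)&(L[:,2]>-.02)&(L[:,0]>.034)&(np.hypot(L[:,0]-.098,L[:,1])<.075)]
    f=least_squares(lambda s:np.hypot(F[:,0]-s[0],F[:,1]-s[1])-s[2],[.098,0,.066],loss='soft_l1',f_scale=.001).x;print(f,len(F))
    A=np.c_[F[:,:2]-f[:2],np.ones(len(F))];print(np.linalg.lstsq(A,F[:,2],rcond=None)[0])
    # spout hole lower edge
    r2=R.from_euler('xyz',[180,0,149.4],degrees=True)
    off=r2.apply([f[0],f[1],0])
    t=np.array([.498,.2628,0])-off; 
    print(off,rel([t[0],t[1],.226],r2),t)
E
```

```text
[ 0.09984614 -0.00027485  0.0643209 ] 6408
[ 0.00411298  0.00039283 -0.01032704]
[-8.60816784e-02  5.05892503e-02 -3.36588755e-20] (array([15.38, 22.98,  0.07]), array([-0., -0.,  0.])) [5.84081678e-01 2.12210750e-01 3.36588755e-20]
```

```bash
python3 -m crank '.4 .6 0 0 0 0; 1.6 2.4 0 0 0 0; 3.2 4.8 0 0 0 0; 4.9 7.2 0 0 0 0; 6.5 9.6 0 0 0 0; 8.1 12 0 0 0 0; 9.7 14.4 0 0 0 0; 11.3 16.8 0 0 0 0; 12.9 19.2 0 0 0 0; 14.2 21.2 0 0 0 0; 15.1 22.5 0 0 0 0; 15.5 23 0 0 0 0; 15.5 23 0 0 0 0; 15.5 23 0 0 0 0; 15.5 23 0 0 0 0'; python3 - <<'E'
from h import *
from scipy.optimize import least_squares
p,r=tool();print(p)
for n in ("wrist","top","scene"):
    c=shot(n);W=cloud(c);Q=W.reshape(-1,3);Q=Q[np.isfinite(Q[:,0])]
    g=p+r.apply([.098,0,0])
    def fit(lo,hi,R0,nm,rin,rout):
        d=np.hypot(Q[:,0]-g[0],Q[:,1]-g[1]);F=Q[(Q[:,2]>lo)&(Q[:,2]<hi)&(d>rin)&(d<rout)]
        if len(F)<30: return print(n,nm,len(F))
        s=least_squares(lambda s:np.hypot(F[:,0]-s[0],F[:,1]-s[1])-R0,g[:2],loss='soft_l1',f_scale=.001).x
        print(n,nm,len(F),s.round(4))
    z=p[2]+.013
    fit(z-.004,z+.004,.0655,'rim',.060,.07)
    fit(.02,.085,.0445 if n!='wrist' else .0445,'jarbody',.03,.06)
    fit(.112,.13,.037,'jarneck',.025,.05)
    save(c,f"pics/p_{n}.png")
cv2.imwrite("pics/p.png",np.hstack([cv2.imread("pics/p_wrist.png")[:, 120:520],cv2.resize(cv2.imread("pics/p_scene.png")[40:240,240:440],(400,400))]))
E
```

```text
clock: 6.6
ee_pos: [0.5836, 0.2119, 0.2274]
orientation: [-180.0, 0.0, 149.3]
wrist_force: [-0.3, -0.4, -1.2]
grip_width: 0.0121
[0.58363947 0.21189833 0.22741038]
wrist rim 7051 [0.4967 0.2632]
wrist jarbody 1080 [0.4997 0.2638]
wrist jarneck 0
top rim 310 [0.498  0.2634]
top jarbody 542 [0.4971 0.263 ]
top jarneck 118 [0.4973 0.2633]
scene rim 37 [0.5004 0.2607]
scene jarbody 843 [0.4994 0.2621]
scene jarneck 201 [0.4996 0.2622]
```

View pics/p.png

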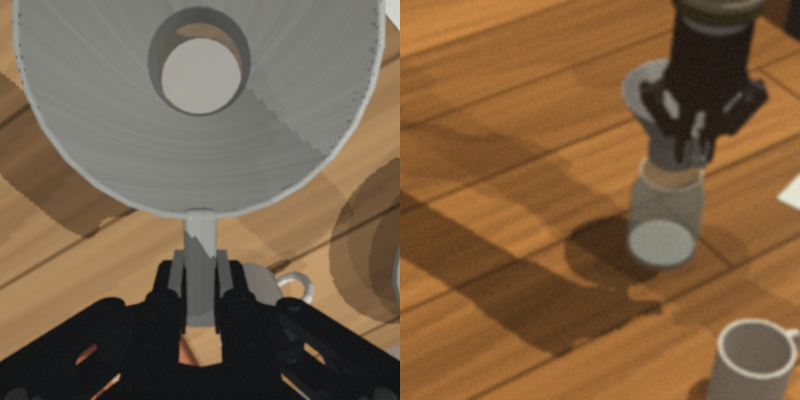

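Right half: spout over the jar mouth, aligned within about 2 mm. Lowering.

```bash
python3 -m crank '0 0 .5 0 0 0; 0 0 1.5 0 0 0; 0 0 2.5 0 0 0; 0 0 3.2 0 0 0; 0 0 3.9 0 0 0; 0 0 4.6 0 0 0; 0 0 5.2 0 0 0; 0 0 5.6 0 0 0; 0 0 5.8 0 0 0; 0 0 5.8 0 0 0' && python3 -m crank '0 0 .2 0 0 0; 0 0 .4 0 0 0; 0 0 .5 0 0 0;0 0 .5 0 0 0'; python3 - <<'E'
from h import *
print(tool()[0])
E
```

```text
clock: 8.0
ee_pos: [0.5834, 0.213, 0.1693]
orientation: [-180.0, -0.0, 149.4]
wrist_force: [0.1, 0.6, -0.2]
grip_width: 0.0124
clock: 8.5
ee_pos: [0.5835, 0.2134, 0.1646]
orientation: [180.0, -0.0, 149.4]
wrist_force: [-0.4, 1.8, 2.3]
grip_width: 0.012
[0.58346335 0.2134347  0.16464227]
```

```bash
python3 -m crank '0 0 .1 0 0 0; 0 0 .2 0 0 0; 0 0 .2 0 0 0' && python3 -m crank '0 0 0 0 0 0; 0 0 0 0 0 0;0 0 0 0 0 0; 0 0 0 0 0 0' 5 && python3 -m crank '0 0 -1 0 0 0; 0 0 -4 0 0 0; 0 0 -8 0 0 0; 0 0 -13 0 0 0; 0 0 -16 0 0 0; 0 0 -16 0 0 0'; python3 - <<'E'
from h import *
from scipy.optimize import least_squares
p,r=tool();g=[.498,.263]
for n in ("wrist","scene"):
    c=shot(n);W=cloud(c);Q=W.reshape(-1,3);Q=Q[np.isfinite(Q[:,0])];d=np.hypot(Q[:,0]-g[0],Q[:,1]-g[1])
    F=Q[(Q[:,2]>.168)&(Q[:,2]<.19)&(d>.058)&(d<.072)];print(n,len(F))
    s=least_squares(lambda s:np.hypot(F[:,0]-s[0],F[:,1]-s[1])-.0655,g,loss='soft_l1',f_scale=.001).x
    print(s.round(4),np.linalg.lstsq(np.c_[F[:,:2]-s,np.ones(len(F))],F[:,2],rcond=None)[0].round(4))
    save(c,f"pics/q_{n}.png")
r2=R.from_euler('xyz',[180,0,11.1],degrees=True)
print(rel([.597,-.2155,.226],r2),rel([.597,-.2155,.04],r2),manip.get_obs()["joint_positions"].round(0))
cv2.imwrite("pics/q.png",np.hstack([cv2.resize(cv2.imread("pics/q_wrist.png"),(400,250)),cv2.resize(cv2.imread("pics/q_scene.png")[80:205,270:470],(400,250))]))
E
```

```text
clock: 8.88
ee_pos: [0.5837, 0.2134, 0.163]
orientation: [179.9, 0.0, 149.4]
wrist_force: [-0.5, 1.9, 6.1]
grip_width: 0.0119
clock: 9.38
ee_pos: [0.5833, 0.2128, 0.1621]
orientation: [-180.0, -0.0, 149.4]
wrist_force: [-0.3, -0.4, 0.0]
grip_width: 0.0502
clock: 10.12
ee_pos: [0.5845, 0.213, 0.3262]
orientation: [179.7, 0.2, 149.4]
wrist_force: [0.1, -0.1, -0.3]
grip_width: 0.0498
wrist 4802
[0.4988 0.2637] [-0.005  -0.004   0.1738]
scene 415
[0.5005 0.2611] [-0.0066 -0.0024  0.1732]
(array([-22.98, -36.18,   9.64]), array([  0. ,  -0. , 138.3])) (array([-22.97, -36.19,  28.24]), array([  0. ,  -0. , 138.3])) [-40.  21.  25.  72.  -9.  89.  43.]
```

View pics/q.png

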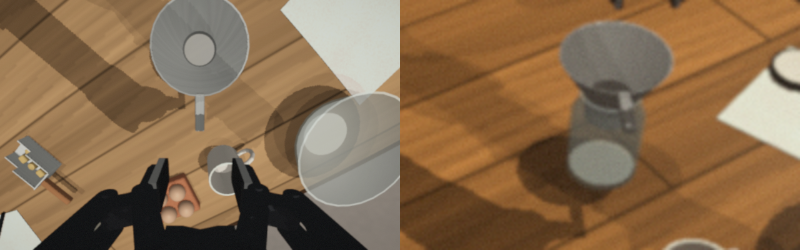

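Funnel seated in the jar, level and released, with its rim level to under 0.5 deg. Now to the scoop.

```bash
python3 -m crank '-1.5 -2.5 0 0 0 8; -3 -5 0 0 0 17; -4.5 -7.5 .5 0 0 26; -6 -10 1 0 0 35; -7.7 -12.5 1.6 0 0 44; -9.3 -15 2.2 0 0 53; -10.9 -17.5 2.9 0 0 62; -12.5 -20 3.6 0 0 72; -14.1 -22.5 4.4 0 0 82; -15.7 -25 5.2 0 0 92; -17.3 -27.5 6 0 0 102; -18.9 -30 7 0 0 112; -20.5 -32.5 8 0 0 122; -22 -35 9 0 0 131; -23 -36.2 9.6 0 0 138.3; -23 -36.2 9.6 0 0 138.3; -23 -36.2 9.6 0 0 138.3; -23 -36.2 9.6 0 0 138.3'; python3 - <<'E'
from h import *
p,r=tool();print(p)
c=shot("wrist");W=cloud(c);save(c,"pics/s.png")
Q=W.reshape(-1,3);Q=Q[np.isfinite(Q[:,0])];L=Q
q=L[(L[:,2]>.044)&(L[:,2]<.062)&(L[:,0]>.565)&(L[:,0]<.66)&(L[:,1]<-.18)&(L[:,1]>-.25)]
print(len(q),q.min(0),q.max(0))
if len(q)>50:
    l=cv2.fitLine(q[:,:2].astype(np.float32),cv2.DIST_HUBER,0,.001,.001).ravel();a=np.degrees(np.arctan2(l[1],l[0]));print(l,a)
t=L[(L[:,2]>.03)&(L[:,2]<.062)&(L[:,0]>.43)&(L[:,0]<.55)&(L[:,1]<-.18)&(L[:,1]>-.29)]
print(cv2.minAreaRect(t[:,:2].astype(np.float32)))
E
```

```text
clock: 12.48
ee_pos: [0.5975, -0.2145, 0.2264]
orientation: [-180.0, -0.0, 11.3]
wrist_force: [0.2, 0.7, 0.3]
grip_width: 0.0503
[ 0.59745542 -0.21446808  0.22642466]
1259 [ 0.56505388 -0.23078089  0.04459695] [ 0.63622369 -0.19985117  0.05470745]
[ 0.9776816   0.21009211  0.6013372  -0.21469577] 12.12775
((0.4984564781188965, -0.23552748560905457), (0.11010603606700897, 0.06914659589529037), 11.68309497833252)
```

View pics/s.png

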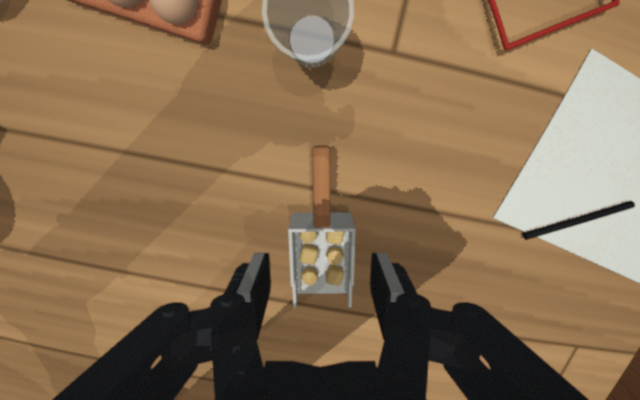

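Wrist view: handle (321,185) lies along the tool's x and centred between the fingers. Descend and grip.

```bash
python3 -m crank '0 .1 2 0 0 -.5; 0 .1 6 0 0 -.5; 0 .1 10 0 0 -.5; 0 .1 14 0 0 -.5; 0 .1 17 0 0 -.5; 0 .1 18.5 0 0 -.5; 0 .1 19 0 0 -.5; 0 .1 19 0 0 -.5' && python3 -m crank '0 0 0 0 0 0; 0 0 0 0 0 0; 0 0 0 0 0 0; 0 0 0 0 0 0; 0 0 0 0 0 0' 0 115 && python3 -m crank '0 0 -.3 0 0 0; 0 0 -1 0 0 0; 0 0 -2.5 0 0 0; 0 0 -4.5 0 0 0; 0 0 -7 0 0 0; 0 0 -9.5 0 0 0; 0 0 -12 0 0 0; 0 0 -14.5 0 0 0; 0 0 -17 0 0 0; 0 0 -19.5 0 0 0; 0 0 -21.5 0 0 0; 0 0 -23 0 0 0; 0 0 -23.5 0 0 0; 0 0 -23.5 0 0 0'; python3 - <<'E'
from h import *
p,r=tool();print(p)
c=shot("wrist");W=cloud(c);b=shot("scene");save(c,"pics/u_w.png");save(b,"pics/u_s.png")
Q=W.reshape(-1,3);Q=Q[np.isfinite(Q[:,0])];L=r.inv().apply(Q-p);L=L[(L[:,2]<.12)&(L[:,0]<-.04)&(L[:,0]>-.18)&(abs(L[:,1])<.06)]
print(len(L))
print(L.min(0),L.max(0))
Q=cloud(b).reshape(-1,3);Q=Q[np.isfinite(Q[:,0])];L=r.inv().apply(Q-p);L=L[(L[:,2]<.12)&(L[:,0]<-.03)&(L[:,0]>-.18)&(abs(L[:,1])<.05)&(L[:,2]>-.02)]
print(len(L));w=L[L[:,0]<-.09];print(w.min(0),w.max(0)); print(cv2.minAreaRect(L[:,:2].astype(np.float32)))
for a in np.arange(-.16,-.04,.02):
    s=L[(L[:,0]>a)&(L[:,0]<a+.02)];print(a.round(2),len(s),s[:,2].min() if len(s) else '',s[:,2].max() if len(s) else '')
uv=proj(b,p+r.apply([-.1,0,0]))[0].astype(int);print(uv)
x,y=max(uv[0]-80,0),max(uv[1]-70,0)
cv2.imwrite("pics/u.png",cv2.resize(b["image"][y:y+140,x:x+200,::-1],(800,560)))
E
```

```text
clock: 13.52
ee_pos: [0.5976, -0.2169, 0.0369]
orientation: [180.0, -0.0, 11.6]
wrist_force: [-0.3, -0.1, -0.4]
grip_width: 0.0498
clock: 14.15
ee_pos: [0.598, -0.2168, 0.0373]
orientation: [180.0, -0.1, 11.6]
wrist_force: [-0.3, 1.3, 6.1]
grip_width: 0.016
clock: 15.9
ee_pos: [0.5972, -0.2167, 0.2713]
orientation: [-180.0, 0.0, 11.6]
wrist_force: [-0.3, -0.2, -3.0]
grip_width: 0.0161
[ 0.59722696 -0.21667674  0.27131498]
370
[-0.04859584 -0.01449386 -0.01376463] [-0.04009577  0.01331583  0.01760709]
818
[-0.15786451 -0.02238591 -0.01214192] [-0.09002344  0.03572479  0.04047967]
((-0.098364919424057, 0.005836930125951767), (0.06625163555145264, 0.11813158541917801), 87.2730484008789)
-0.16 112 0.005072810414580802 0.03980850557904622
-0.14 113 0.004733089925602826 0.0396266218029467
-0.12 106 -0.010692709990463577 0.04047966800934502
-0.1 131 -0.012141924345426887 0.03802383193184698
-0.08 83 -0.005210745225162218 0.039370671450304616
-0.06 272 -0.014320752717743603 0.040860825269928895
[165 156]
```

View pics/u.png

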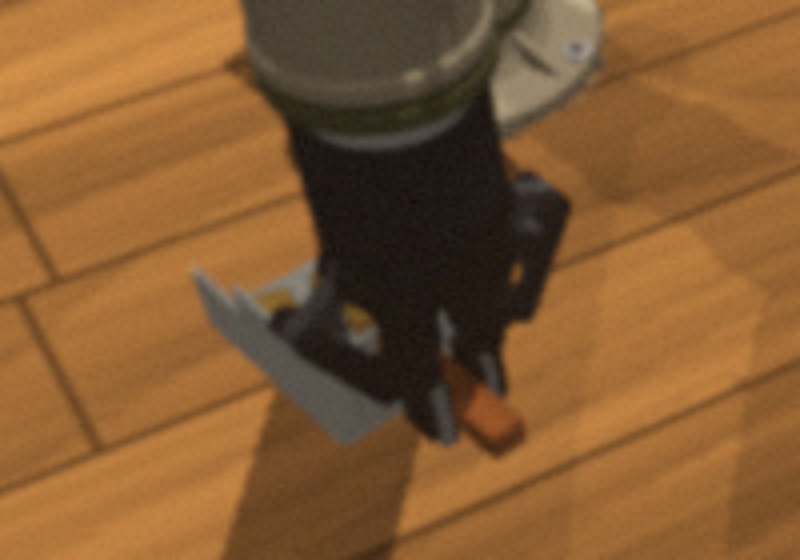

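The scoop is held level with its lumps. The first move goes most of the way, level and gently.

```bash
cat >> h.py <<'E'
AX=np.array([.4985,.263]); LIP=np.array([-.156,0,.034])
def pose(e,z,tilt,phi=28):
    "tool pose with the lip e m outward of the funnel axis at height z, front tilted down"
    r=R.from_euler('z',phi,degrees=True)*R.from_euler('x',180,degrees=True)*R.from_euler('y',tilt*TS,degrees=True)
    u=np.array([np.cos(np.radians(phi)),np.sin(np.radians(phi))])
    lip=np.r_[AX+e*u,z]; return lip-r.apply(LIP),r
TS=-1
E
python3 - <<'E'
from h import *
import h
for ts in(1,-1):
    h.TS=ts; print(ts,pose(.02,.2,60)[0],pose(.02,.2,60)[1].apply([[1,0,0],[0,0,1]]))
h.TS=-1
print(rel(*pose(.02,.235,0))); print(tool()[0])
E
```

```text
1 [0.55903059 0.29518469 0.35209996] [[ 0.4414738   0.23473578  0.8660254 ]
 [ 0.76465505  0.4065743  -0.5       ]]
-1 [0.61102714 0.32283174 0.08190004] [[ 0.4414738   0.23473578 -0.8660254 ]
 [-0.76465505 -0.4065743  -0.5       ]]
(array([ 16.87, -53.92,   0.16]), array([ -0. ,   0.1, -16.4]))
[ 0.59704075 -0.21645115  0.27046638]
```

```bash
sed -i 's/^TS=-1/TS=1/' h.py; python3 -m crank '.2 -.7 0 0 0 -.2; .6 -2.1 0 0 0 -.6; 1.3 -4.1 0 0 0 -1.3; 2.2 -6.9 0 0 0 -2.1; 3.2 -10.4 0 0 0 -3.2; 4.5 -14.5 0 0 0 -4.4; 5.8 -18.7 0 0 0 -5.7; 7.1 -22.8 0 0 0 -6.9; 8.5 -27 0 0 0 -8.2; 9.8 -31.1 0 0 0 -9.5; 11.1 -35.3 0 0 0 -10.7; 12.4 -39.4 0 0 0 -12; 13.7 -43.6 0 0 0 -13.3; 14.7 -47 0 0 0 -14.3; 15.6 -49.8 0 0 0 -15.1; 16.3 -51.8 0 0 0 -15.8; 16.7 -53.2 0 0 0 -16.2; 16.9 -53.9 0 0 0 -16.4; 16.9 -53.9 0 0 0 -16.4; 16.9 -53.9 0 0 0 -16.4'; python3 - <<'E'
from h import *
p,r=tool();print(manip.get_obs()["joint_positions"].round(0))
for a in [(.02,.235,0),(.02,.215,6),(.02,.2,12),(.02,.19,18),(.02,.19,24),(.022,.188,30),(.024,.182,36),(.026,.172,42),(.027,.168,50),(.027,.168,60)]: print(a,*rel(*pose(*a)))
for n in("top","scene"):
    Q=cloud(shot(n)).reshape(-1,3);Q=Q[np.isfinite(Q[:,0])];L=r.inv().apply(Q-p);L=L[(L[:,2]<.06)&(L[:,0]<-.06)&(L[:,0]>-.19)&(abs(L[:,1])<.05)&(L[:,2]>-.02)];print(n,len(L),L.min(0),L.max(0))
E
```

```text
clock: 18.5
ee_pos: [0.6547, 0.3441, 0.2715]
orientation: [180.0, -0.0, 27.9]
wrist_force: [0.2, 0.1, -1.7]
grip_width: 0.0158
[-51.  43.  46.  53. -29.  93. -78.]
(0.02, 0.235, 0) [ 0.   -0.17  0.25] [ 0.  -0.  -0.1]
(0.02, 0.215, 6) [-0.44 -0.17  0.64] [ 0.   6.  -0.1]
(0.02, 0.2, 12) [-1.05 -0.17  0.58] [ 0.  12.  -0.1]
(0.02, 0.19, 18) [-1.81 -0.17  0.1 ] [ 0.  18.  -0.1]
(0.02, 0.19, 24) [-2.73 -0.17 -1.3 ] [ 0.  24.  -0.1]
(0.022, 0.188, 30) [-3.59 -0.16 -2.39] [ 0.1 30.  -0.1]
(0.024, 0.182, 36) [-4.58 -0.16 -2.97] [ 0.1 36.  -0.1]
(0.026, 0.172, 42) [-5.68 -0.16 -3.01] [ 0.1 42.  -0.1]
(0.027, 0.168, 50) [-7.48 -0.16 -3.78] [ 0.1 50.  -0.1]
(0.027, 0.168, 60) [-10.04  -0.15  -4.86] [ 0.1 60.  -0.1]
top 2742 [-0.15660496 -0.03603026 -0.01502632] [-0.06012173  0.03461357  0.04030198]
scene 1541 [-0.1571967  -0.03777568 -0.01289084] [-0.06003898  0.03977759  0.04045624]
```

```bash
python3 -m crank '-.2 -.2 .4 0 3 0; -.4 -.2 .6 0 6 0; -.7 -.2 .6 0 9 0; -1.0 -.2 .6 0 12 0; -1.4 -.2 .4 0 15 0; -1.8 -.2 .1 0 18 0; -2.1 -.2 -.4 0 20 0; -2.4 -.2 -.8 0 22 0; -2.7 -.2 -1.3 0 24 0; -2.9 -.2 -1.6 0 25.5 0; -3.1 -.2 -1.8 0 27 0; -3.4 -.2 -2.1 0 28.5 0; -3.6 -.2 -2.4 0 30 0; -3.8 -.2 -2.5 0 31.5 0; -4.1 -.2 -2.7 0 33 0; -4.3 -.2 -2.8 0 34.5 0; -4.6 -.2 -3 0 36 0; -4.6 -.2 -3 0 36 0; -4.6 -.2 -3 0 36 0'; python3 - <<'E'
from h import *
p,r=tool();print('lip',p+r.apply(LIP),'tiltpos err',rel(*pose(.024,.182,36)))
for a in [(.024,.182,36),(.026,.172,42),(.027,.168,48),(.027,.168,54),(.027,.168,60)]: print(a,*rel(*pose(*a)))
c=shot("top");save(c,"pics/pour_t.png");b=shot("scene");save(b,"pics/pour_s.png")
def amber(c):
    h=cv2.cvtColor(c["image"],cv2.COLOR_RGB2HSV);W=cloud(c);return W,h
W,h=amber(c);L=r.inv().apply((W-p).reshape(-1,3)).reshape(W.shape)
m=(L[...,0]<-.045)&(L[...,0]>-.16)&(abs(L[...,1])<.032)&(L[...,2]>.0)&(L[...,2]<.029)
print('px above floor in tray',m.sum()); 
if m.sum(): print(L[m].min(0),L[m].max(0),L[m].mean(0))
E
```

```text
clock: 20.98
ee_pos: [0.6129, 0.3256, 0.3015]
orientation: [-180.0, -36.0, 28.0]
wrist_force: [0.3, 0.4, -1.2]
grip_width: 0.0155
lip [0.5190874  0.27578989 0.18233687] tiltpos err (array([-0.03,  0.16,  0.02]), array([-0., -0., -0.]))
(0.024, 0.182, 36) [-0.03  0.16  0.02] [-0. -0. -0.]
(0.026, 0.172, 42) [-0.9   0.16 -0.67] [-0.  6. -0.]
(0.027, 0.168, 48) [-1.66  0.16 -1.84] [-0. 12. -0.]
(0.027, 0.168, 54) [-2.43  0.16 -3.33] [-0. 18. -0.]
(0.027, 0.168, 60) [-3.35  0.16 -4.73] [-0. 24. -0.]
px above floor in tray 126
[-0.15470537 -0.03199868  0.00058525] [-0.04506986  0.03194918  0.02893738] [-0.07261212  0.00200954  0.01362239]
```

```bash
python3 -m crank '-.2 .1 -.1 0 1.5 0; -.4 .1 -.3 0 3 0; -.6 .1 -.5 0 4.5 0; -.9 .1 -.7 0 6 0; -1.1 .1 -1 0 8 0; -1.4 .1 -1.4 0 10 0; -1.7 .1 -1.8 0 12 0; -2.1 .1 -2.6 0 15 0; -2.4 .1 -3.3 0 18 0; -2.9 .1 -4 0 21 0; -3.4 .1 -4.7 0 24 0; -3.4 .1 -4.7 0 24 0; -3.4 .1 -4.7 0 24 0'; python3 - <<'E'
from h import *
p,r=tool();print('lip',p+r.apply(LIP))
im=[]
for n in("top","scene"):
    c=shot(n);uv=proj(c,[.51,.27,.17])[0].astype(int);y=max(uv[1]-75,0);x=max(uv[0]-60,0)
    im.append(cv2.resize(c["image"][y:y+120,x:x+120,::-1],(400,400)))
    W=cloud(c);L=r.inv().apply((W-p).reshape(-1,3)).reshape(W.shape)
    m=(L[...,0]<-.045)&(L[...,0]>-.16)&(abs(L[...,1])<.03)&(L[...,2]>.005)&(L[...,2]<.027);print(n,m.sum(),L[m].mean(0) if m.sum() else '', np.median(c["image"][m],0) if m.sum() else '')
    hs=cv2.cvtColor(c["image"],cv2.COLOR_RGB2HSV)
    d=np.hypot(W[...,0]-.4985,W[...,1]-.263)
    k=(d<.045)&(W[...,2]<.12)&(W[...,2]>0);print(n,'jar px',k.sum(),np.median(hs[k],0) if k.sum() else'')
cv2.imwrite("pics/v.png",np.hstack(im))
E
```

```text
clock: 22.7
ee_pos: [0.5655, 0.2979, 0.3194]
orientation: [179.9, -60.0, 28.0]
wrist_force: [0.6, 0.2, -1.5]
grip_width: 0.0158
lip [0.52255964 0.27508604 0.1673466 ]
top 38 [-0.04604021  0.01142739  0.01892882] [119.  118.  112.5]
top jar px 848 [21. 25. 90.]
scene 178 [-0.04759804  0.00055897  0.01603501] [101.5  96.   88.5]
scene jar px 759 [20. 52. 93.]
```

View pics/v.png

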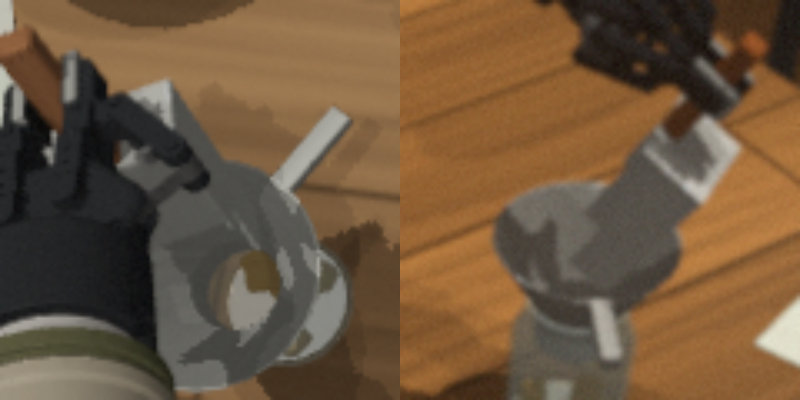

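The picture shows lumps on the jar floor (through the bore at (262,270) and below), the scoop apparently empty, and the funnel seated. Raise, level, then verify.

```bash
python3 - <<'E'
from h import *
for a in [(.027,.21,60),(.027,.25,60),(.027,.26,45),(.027,.26,30),(.027,.26,15),(.027,.26,0)]: print(a,*rel(*pose(*a)))
E
```

```text
(0.027, 0.21, 60) [ 3.65  0.07 -2.14] [-0.  0. -0.]
(0.027, 0.25, 60) [ 7.11  0.07 -4.14] [-0.  0. -0.]
(0.027, 0.26, 45) [ 8.33  0.07 -0.48] [ -0. -15.  -0.]
(0.027, 0.26, 30) [7.59 0.07 3.62] [ -0. -30.  -0.]
(0.027, 0.26, 15) [5.81 0.07 7.39] [ -0. -45.   0.]
(0.027, 0.26, 0) [ 3.12  0.07 10.57] [ -0. -60.   0.]
```

```bash
python3 -m crank '.9 0 -.5 0 0 0; 2.6 0 -1.5 0 0 0; 4.4 0 -2.6 0 0 0; 6.2 0 -3.6 0 0 0; 7.3 0 -3.8 0 -2 0; 8 0 -2.4 0 -8 0; 8.3 0 -.5 0 -15 0; 8.1 0 1.6 0 -22.5 0; 7.6 0 3.6 0 -30 0; 6.8 0 5.6 0 -37.5 0; 5.8 0 7.4 0 -45 0; 4.6 0 9 0 -52.5 0; 3.1 0 10.6 0 -60 0; 3.1 0 10.6 0 -60 0; 3.1 0 10.6 0 -60 0'; python3 - <<'E'
from h import *
p,r=tool();print(rel([.597,-.216,p[2]],R.from_euler('xyz',[180,0,11.6],degrees=True)))
im=[]
for n in("top","scene"):
    c=shot(n);W=cloud(c);L=r.inv().apply((W-p).reshape(-1,3)).reshape(W.shape);hs=cv2.cvtColor(c["image"],cv2.COLOR_RGB2HSV)
    m=(L[...,0]<-.05)&(L[...,0]>-.157)&(abs(L[...,1])<.03)&(L[...,2]>-.015)&(L[...,2]<.04)
    a=m&(hs[...,1]>80);print(n,'tray px',m.sum(),'z range',np.percentile(L[m][:,2],[2,50,98]).round(3),'amber-like',a.sum())
E
```

```text
clock: 24.68
ee_pos: [0.6593, 0.3506, 0.2943]
orientation: [180.0, -0.2, 28.2]
wrist_force: [-0.1, -0.1, -0.8]
grip_width: 0.016
(array([-32.25,  47.  ,  -0.11]), array([-0. , -0.2, 16.6]))
top tray px 1731 z range [0.031 0.033 0.036] amber-like 2
scene tray px 264 z range [-0.014  0.016  0.035] amber-like 3
```

```bash
python3 -m crank '-.4 .6 0 0 0 .2; -1.2 1.8 0 0 0 .6; -2.5 3.6 0 0 0 1.3; -4.1 6 0 0 0 2.1; -6.2 9 0 0 0 3.2; -8.7 12.6 0 0 0 4.5; -11.2 16.3 0 0 0 5.7; -13.6 19.9 0 0 0 7; -16.1 23.5 0 0 0 8.3; -18.6 27.1 0 0 0 9.6; -21.1 30.7 0 0 0 10.9; -23.6 34.4 0 0 0 12.1; -26.1 38 0 0 0 13.4; -28.1 41 0 0 0 14.5; -29.8 43.4 0 0 0 15.3; -31 45.2 0 0 0 16; -31.8 46.4 0 0 0 16.4; -32.2 47 0 0 0 16.6; -32.2 47 0 0 0 16.6'; python3 - <<'E'
from h import *
p,r=tool();print(rel([.597,-.216,.0375],R.from_euler('xyz',[180,0,11.6],degrees=True)))
from scipy.optimize import least_squares
for n in("top","scene"):
    c=shot(n);W=cloud(c);hs=cv2.cvtColor(c["image"],cv2.COLOR_RGB2HSV);g=[.4985,.263]
    d=np.hypot(W[...,0]-g[0],W[...,1]-g[1]);F=W[(W[...,2]>.168)&(W[...,2]<.19)&(d>.058)&(d<.072)]
    s=least_squares(lambda s:np.hypot(F[:,0]-s[0],F[:,1]-s[1])-.0655,g,loss='soft_l1',f_scale=.001).x
    print(n,s.round(4),np.linalg.lstsq(np.c_[F[:,:2]-s,np.ones(len(F))],F[:,2],rcond=None)[0].round(4))
    uv=proj(c,[.498,.263,.09])[0].astype(int);x,y=uv[0]-50,max(uv[1]-50,0)
    cv2.imwrite(f"pics/z_{n}.png",cv2.resize(c["image"][y:y+100,x:x+100,::-1],(400,400),interpolation=cv2.INTER_CUBIC))
cv2.imwrite("pics/z.png",np.hstack([cv2.imread("pics/z_top.png"),cv2.imread("pics/z_scene.png")]))
E
```

```text
clock: 27.15
ee_pos: [0.5959, -0.2169, 0.2931]
orientation: [-180.0, 0.0, 11.4]
wrist_force: [-0.7, 0.5, -2.3]
grip_width: 0.0157
(array([ 0.13, -0.06, 25.56]), array([-0. ,  0. , -0.2]))
top [0.4988 0.2624] [-0.0179 -0.0062  0.1745]
scene [0.5007 0.2611] [-0.0074 -0.0016  0.1732]
```

View pics/z.png

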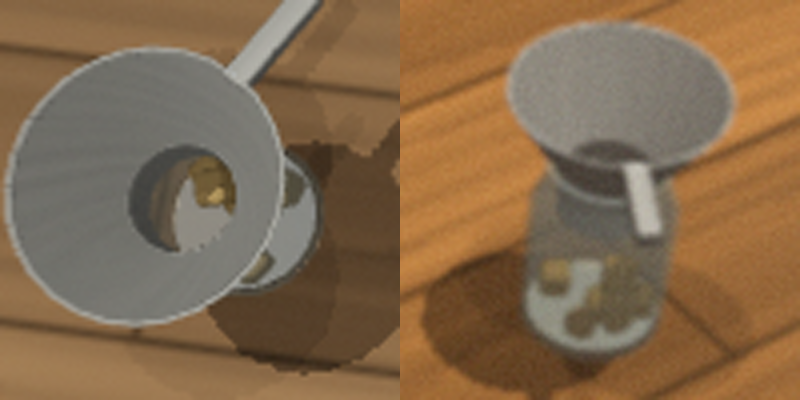

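All lumps lie inside the jar (one apart at (553,275), the rest in a cluster at about (615,295)), and the funnel is clear. Lower the scoop at its old place.

```bash
python3 -m crank '.1 0 1 0 0 0; .1 0 3 0 0 0; .1 0 6 0 0 0; .1 0 9.5 0 0 0; .1 0 13 0 0 0; .1 0 16.5 0 0 0; .1 0 19.5 0 0 0; .1 0 22 0 0 0; .1 0 23.5 0 0 0; .1 0 24.3 0 0 0; .1 0 24.8 0 0 0; .1 0 25.1 0 0 0; .1 0 25.3 0 0 0; .1 0 25.3 0 0 0; .1 0 25.3 0 0 0' && python3 -m crank '0 0 .1 0 0 0; 0 0 .2 0 0 0; 0 0 .3 0 0 0; 0 0 .3 0 0 0;0 0 .3 0 0 0'
```

```text
clock: 29.12
ee_pos: [0.5969, -0.217, 0.0405]
orientation: [180.0, -0.0, 11.4]
wrist_force: [-0.4, 0.1, -1.4]
grip_width: 0.0159
clock: 29.75
ee_pos: [0.5969, -0.2169, 0.0375]
orientation: [180.0, -0.0, 11.4]
wrist_force: [-0.2, 0.7, 2.3]
grip_width: 0.0159
```

```bash
python3 -m crank '0 0 .1 0 0 0; 0 0 .1 0 0 0' && python3 -m crank '0 0 0 0 0 0; 0 0 0 0 0 0; 0 0 0 0 0 0; 0 0 0 0 0 0' 5 && python3 -m crank '0 0 -1 0 0 0; 0 0 -4 0 0 0; 0 0 -9 0 0 0; 0 0 -14 0 0 0; 0 0 -19 0 0 0; 0 0 -22 0 0 0; 0 0 -22 0 0 0; 0 0 -22 0 0 0'; python3 - <<'E'
from h import *
a=np.load("s0.npz")
for n in("top","scene"):
    c=shot(n);W=cloud(c);hs=cv2.cvtColor(c["image"],cv2.COLOR_RGB2HSV)
    Q=W.reshape(-1,3);Q=Q[np.isfinite(Q[:,0])]
    t=Q[(Q[:,0]>.42)&(Q[:,0]<.547)&(Q[:,1]<-.17)&(Q[:,1]>-.3)&(Q[:,2]>.03)&(Q[:,2]<.09)]
    print(n,'scoop rect',len(t),cv2.minAreaRect(t[:,:2].astype(np.float32)),'zmax',np.percentile(t[:,2],99))
    i=Q[(Q[:,0]>.45)&(Q[:,0]<.54)&(abs(Q[:,1]+.235)<.025)];print('  inside z',np.percentile(i[:,2],[5,50,95]).round(3))
    d=np.hypot(Q[:,0]-.4985,Q[:,1]-.263);k=Q[(d<.06)&(Q[:,2]>.03)&(Q[:,2]<.085)];print('  jar body',k.mean(0).round(4),'rim z',np.percentile(Q[(d<.072)&(d>.06)&(Q[:,2]>.15)][:,2],[5,95]).round(4))
    for nm,x,y in(('mug',.749,.19),('tumb',.737,-.178),('eggs',.766,-.005)):
        f=lambda q:q[(np.hypot(q[:,0]-x,q[:,1]-y)<.1)&(q[:,2]>.02)&(q[:,2]<.12)].mean(0).round(4)
        O=a[n].reshape(-1,3);print('  ',nm,f(O[np.isfinite(O[:,0])]),f(Q))
E
```

```text
clock: 30.0
ee_pos: [0.5973, -0.2168, 0.037]
orientation: [180.0, -0.1, 11.4]
wrist_force: [-0.3, 2.3, 8.1]
grip_width: 0.016
clock: 30.5
ee_pos: [0.5966, -0.2169, 0.036]
orientation: [180.0, 0.0, 11.4]
wrist_force: [0.5, -0.2, 0.9]
grip_width: 0.0499
clock: 31.5
ee_pos: [0.5965, -0.2168, 0.2559]
orientation: [-180.0, 0.0, 11.4]
wrist_force: [0.6, 0.4, 0.0]
grip_width: 0.0501
top scoop rect 317 ((0.49680137634277344, -0.23567961156368256), (0.11008457094430923, 0.07112888246774673), 10.173648834228516) zmax 0.05324076691215302
  inside z [0.002 0.005 0.007]
  jar body [0.4961 0.2474 0.0524] rim z [0.1683 0.1793]
   mug [0.7493 0.1921 0.0648] [0.7492 0.192  0.0648]
   tumb [ 0.7373 -0.1774  0.075 ] [ 0.7374 -0.1772  0.0751]
   eggs [ 0.7659 -0.0046  0.042 ] [ 0.766  -0.0048  0.0419]
scene scoop rect 287 ((0.4987305700778961, -0.23682355880737305), (0.10990232974290848, 0.07148197293281555), 10.823079109191895) zmax 0.05189489691086596
  inside z [0.001 0.003 0.011]
  jar body [0.5255 0.2385 0.0583] rim z [0.166  0.1775]
   mug [0.7521 0.1833 0.0626] [0.7522 0.1832 0.0627]
   tumb [ 0.7366 -0.1756  0.0737] [ 0.7364 -0.1756  0.0741]
   eggs [ 0.7831 -0.0156  0.0409] [ 0.7832 -0.0154  0.041 ]
```

```bash
python3 - <<'E'
from h import *
a=np.load("s0.npz")["top"];c=shot("top");W=cloud(c)
# objects present now (z>1cm) where the table was bare
m=((W[...,2]>.01)&(W[...,2]<.03)&(abs(a[...,2])<.008)).astype(np.uint8)
n,l,s,ce=cv2.connectedComponentsWithStats(m)
for i in range(1,n):
    if s[i,4]>8: print(s[i],W[l==i].mean(0).round(3))
print(manip.finish_job())
E
```

```text
[200 225  11   6  22] [0.522 0.287 0.025]
the job is handed in; nothing more can be done
None
```

I set the funnel in the jar and let go. I then poured the lumps through it from the scoop, laid the empty scoop flat where it had first stood, and handed the job in. The robot's clock was at about 32 s of the 67 s allowed.

What the last checks showed:
- **Lumps:** The scoop's tray reads bare floor in both cameras, the funnel's cone and bore look clear, and there are no stray lumps on the table. In the last picture one lump lies apart in the jar and the rest sit in a cluster. I could not count all six one by one; I infer that all six are in from the empty scoop, the clear funnel and the bare table.
- **Possible misread:** The final table scan found one new low patch, at about (0.522, 0.287). That is inside the jar's footprint, so I take it to be lumps seen through the glass.
- **Funnel and jar:** The jar stands upright. After the pour the funnel's rim sat at about 174 mm, against 177 mm nominal, with a slope of about 1° in one camera and 0.5° in the other.
- **Bystanders:** The mug, drinking glass and egg tray are within 0.4 mm of where they started.
- **Forces:** The wrist force in the readings I took never passed about 8 N.

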